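# Balance the loaded annealing box across the narrow firebrick

## Task

The closed steel annealing box is packed with brass links that have slid somewhere inside it, so its balance point may be well off its middle. Feel where its weight lies and lay it flat, right way up and crosswise over the top edge of the narrow standing firebrick so that it balances there level by itself, touching nothing but the brick and overhanging on both sides for the torch. Leave the other things on the bench where they are.

Things in the scene. Friction and masses are not known exactly. Their poses are not given: they have to be found in the camera images.
- box: Closed dark steel annealing box with lighter seam and bands, a cuboid 180 x 46 x 38 mm, alike at both ends, lying flat on the bench. Origin: centre of its underside; x along its length, y across, z up. About 0.7 kg. Its packed contents do not shift; its centre of mass lies on the lengthwise centre line, up to 45 mm to either side (+x or -x) of the middle. Nothing shows where.
- box_mid (a point): Middle of the box, 19 mm above its underside, same axes as the box. Held here by its long sides, the box loads the gripper with its weight and a moment of up to 0.35 N m about its y axis. A firm grip (80 N or more) keeps it from turning between the pads.
- brick: Narrow clay-coloured firebrick standing on its long edge, fixed to the bench in a dark steel foot (70 x 130 mm, 8 mm high). Origin: centre of the foot's underside, on the bench; y along the brick's 120 mm length, x across its 20 mm thickness, z up. Its flat top edge, 20 mm wide (x) and 120 mm long (y), is 70 mm above the bench.
- brick_top (a point): Centre of the firebrick's flat top edge, 70 mm above the bench; same axes as the brick.
- tweezers: Bystander: steel tweezers, 140 mm long, 9 mm high, lying near the box, parallel to it. Origin: middle of the underside; x along the length.
- offcut: Bystander: brass offcut bar 70 x 16 x 8 mm lying on the bench near the brick, low enough to stay under the box's overhang. Origin: centre of the underside; x along the length.
- jar: Bystander: amber glass jar with white cap, 60 mm across, 75 mm high. Origin: centre of the underside.
- brush: Bystander: brush, 170 mm long, lying in the middle of the bench. Origin near its middle, on the underside.
- hammer: Bystander: hammer, 240 mm long, lying at the left. Origin near its middle, on the underside.
- dish: Bystander: white bowl, 100 mm across, 30 mm high. Origin: centre of the underside.
- steel_block: Bystander: round steel bench block, 70 mm across, 30 mm high. Origin: centre of the underside.
Not all that is in view belongs to the job. Leave any blue look-alike of the box alone. Leave any red look-alike of the brick alone.

How it is judged:
By the outcome, as a careful person would: the job done as asked, in the order asked, and still so for the second after the job is handed in, with the robot touching nothing.
It also fails if it takes over 38 s, if anything falls off the work surface, if the arm or the gripper's body presses on something with over 40 N, if the wrist force passes 120 N, or if a joint passes its speed limit or range.

## Robot

A 6-joint arm with a two-finger parallel gripper is mounted at the origin on the work surface. World frame = base frame: x ahead of the robot, y to its left, z up, the work surface at z = 0. Lengths are in m, angles in rad, forces in N, time in s.
With the tool pointing down it reaches from about 0.4 to 0.825 m from the base axis. Payload 7 kg.
Tool frame: the origin (TCP) lies at the very end of the fingers, on their centre line; the grasp point (between the pads) lies 19 mm behind it (arm.grasp_offset is the distance from the TCP to the grasp point, in m); z points along the fingers, y is the line along which they close (so a half turn about z gives the same grasp; the last joint's range is limited). The gripper opens to 88 mm and grips with 3 to 60 N. Pads are 19 mm wide; open, the fingers measure 130 mm over their backs; the gripper's body (78 mm by 193 mm) begins 47 mm behind the grasp point.
Start: joints at [1.586, 0.359, 0.012, 0, -1.224, -0.288], TCP at [0.182, 0.65, 0.19] pointing down, gripper open.
Joint ranges: [-3.07, 3.07], [-1.43, 2.12], [-1.02, 1.25], [-3.03, 1.67], [-3.05, -0], [-3.03, 3.03]. Speed limits (rad/s): [2.39, 2.39, 3.01, 3.14, 3.14, 3.14].

## Interface

Orientations are given as [roll, pitch, yaw] about the fixed x, y, z axes, in that order (R = Rz(yaw) Ry(pitch) Rx(roll)).
In Python, from station import get_state, cams, arm, nets gives the robot as it stands.
- The arm moves only by the shell command python3 -m creep 'ROWS' [FORCE]. ROWS is a JSON object of lists of equal length, an entry for each row: "translation": the shift along the world's x, y, z in mm, a list of three; "spin": the turn about the world's z in rad; "gripper": the opening, from 0 (shut) to 1 (fully open). In form: {"translation": [[dx, dy, dz], ...], "spin": [spin, ...], "gripper": [gripper, ...]}. A call has 1 to 8 rows; each row shifts and turns the commanded pose from where the row before left it; what a row does not reach is not made up. A row lasts 1/10 s, in which the tool goes at most 50 mm and 8.59 degrees, less where a joint would pass 70% of its speed; a pose out of reach is approached as far as the arm can. A call is refused whole if a number of a shift passes 50 or a number of a turn 0.15, either way. A call with a gripper value outside its range is refused whole. The fingers move at their own pace and stop on an object; FORCE is the grip in N (left out, the last holds). Time passes only in rows, so rows that do not move let the fingers close. It gives the time, the measured TCP pose, the force, the opening and the grip force at its end, in the units of the state.
- get_state(): the state, without advancing time (a new reading comes with each control period).
- cams.grab_frame(name): name is "scene" or "top"; returns a dict with "img" (400x640x3 uint8, red, green, blue), "mtx" (3x3 intrinsics, pixels), "R" (3x3) and "t" (3): a world point X has camera coordinates R X + t. Camera axes: x right, y down, z forward; pixel columns grow to the right and rows downward; lengths in m; the calibration is good to about 2 mm. A picture is of the moment at which its call begins. There is no depth.
- arm.job_done(): hands the job in; it is judged then, once.
Trained networks look in the newest picture that a camera, given by its name, has taken for a name from the list of things; names that differ only in an ending like _2 or _b are one class to them, and where a whole thing is asked for, a point or a joint stands for the part that bears it (a point fixed in the world has none). Each returns a list of dicts, best first, with "confidence" (0 to 1); they miss things now and then, are a little off and sometimes report something else, mostly with a low value. They report only what shows in the picture. A call takes as long as a camera call. They do not tell look-alikes from the thing itself.
- nets.search_frame(camera, label): "centre" ([x, y, z] in m, in world coordinates, good to about 4 mm: the middle of the surface that is visible of it).
- nets.pinpoint(camera, label): "centre" ([x, y, z] in m, in world coordinates, good to about 4 mm: a listed point, or the origin of a listed thing).
The state is a dict: "t": time; "q": joint angles; "qd": joint speeds; "joint_efforts": joint torques, N m; "eef_pos": TCP position; "ee_rot": TCP orientation; "force": force on the tool from outside, world axes, zero at the start; "moment": the same for the moment, N m; "width": finger opening in m; "gripper_force": force on a finger pad.
Only numpy, scipy, OpenCV 4.12 (cv2) and the standard library are available. Lean on these libraries where they do the work, as an engineer would, in place of code of your own. Each camera call takes 0.05 s, during which the arm holds its last target. There are 200 camera calls.

## Working session

There is one attempt and no reset: what is moved stays moved. The work goes in short steps, Python scripts to look and compute and a shell command to move; the robot and the scene stay as the last step left them, time stands still between calls to the robot, and variables do not carry over. Pictures are saved under pics/ and viewed, at most 10 in all, crops included, and the job is handed in when it is done.

```bash
mkdir -p pics; python3 - <<'E'
from station import get_state,cams,arm,nets
import cv2,numpy as np
for c in ("scene","top"):
    f=cams.grab_frame(c); cv2.imwrite(f"pics/{c}0.png",f["img"][:,:,::-1])
    for l in ("box","box_mid","brick","brick_top","offcut","tweezers","jar"):
        print(c,l,[(np.round(d["centre"],3).tolist(),round(d["confidence"],2)) for d in nets.pinpoint(c,l)[:3]])
s=get_state();print(s)
E
```

```text
scene box [([0.432, -0.517, 0.005], 0.88), ([0.379, -0.285, -0.001], 0.73), ([0.567, -0.245, 0.003], 0.61)]
scene box_mid [([0.372, -0.287, 0.017], 0.75), ([0.434, -0.515, 0.024], 0.63), ([0.569, -0.244, 0.024], 0.61)]
scene brick [([0.51, 0.242, -0.006], 0.93)]
scene brick_top [([0.313, 0.182, 0.076], 0.78), ([0.508, 0.246, 0.069], 0.74)]
scene offcut [([0.576, 0.264, -0.002], 0.64)]
scene tweezers [([0.673, -0.226, 0.001], 0.56)]
scene jar [([0.778, 0.017, -0.003], 0.84)]
top box [([0.576, -0.246, 0.002], 0.85), ([0.432, -0.516, 0.002], 0.83), ([0.374, -0.283, 0.001], 0.78)]
top box_mid [([0.428, -0.512, 0.019], 0.95), ([0.569, -0.244, 0.017], 0.77), ([0.374, -0.286, 0.017], 0.56)]
top brick [([0.504, 0.246, -0.001], 0.79), ([0.309, 0.181, 0.002], 0.75)]
top brick_top [([0.508, 0.237, 0.068], 0.75), ([0.31, 0.18, 0.072], 0.72), ([0.665, -0.23, -0.004], 0.68)]
top offcut [([0.577, 0.265, 0.003], 0.61)]
top tweezers [([0.666, -0.233, 0.002], 0.54)]
top jar [([0.781, 0.019, 0.002], 0.6)]
{'t': 0.8, 'q': array([ 1.58611629e+00,  3.58570332e-01,  1.18840451e-02,  2.71655264e-06,
       -1.22408564e+00, -2.88110653e-01]), 'qd': array([ 0.00099483,  0.00055338,  0.00087124, -0.00082465,  0.00072611,
        0.00028294]), 'joint_efforts': array([-4.81091502e-04, -5.82288909e+01,  2.93288934e+01,  7.00214311e+00,
        1.28131692e-02,  1.25499003e-06]), 'eef_pos': array([0.18186461, 0.6500132 , 0.18997398]), 'ee_rot': array([-3.14156853e+00,  4.48432326e-06, -2.72789771e-01]), 'force': array([-0.7877117 ,  0.98934914, -0.38713909]), 'moment': array([-0.0002289 , -0.03893489, -0.0128694 ]), 'gripper_force': 0.0, 'width': 0.08731243866876506}
```

View pics/top0.png

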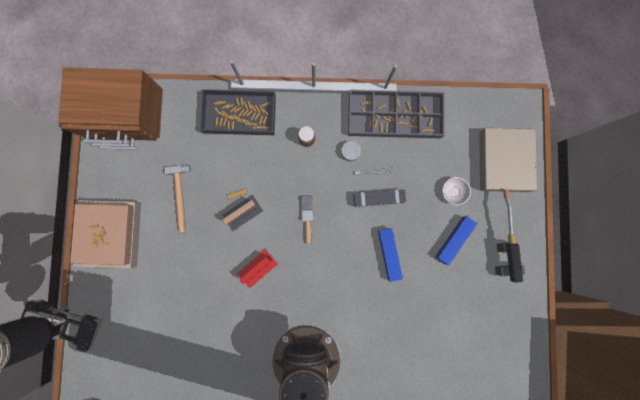

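View pics/scene0.png

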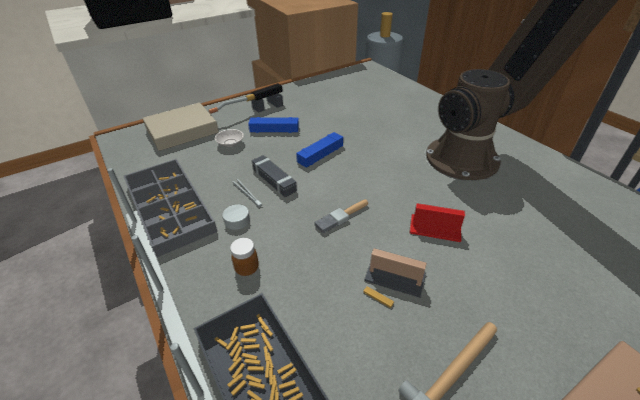

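The top view shows the dark steel box at about (380,198), the brick at (241,212) with the offcut at (237,193) and the tweezers at (374,171). The blue and red things are look-alikes. Next I rectify the box-top and brick-top planes from both cameras to get accurate poses.

```bash
cat > h.py <<'E'
from station import get_state,cams,arm,nets
import cv2,numpy as np
def rect(f,c,z,S=0.24,n=300):
    # metric view of plane z: col -> world x, row -> -world y
    k=S/n
    A=np.array([[k,0,c[0]-S/2],[0,-k,c[1]+S/2],[0,0,z],[0,0,1]])
    P=f["mtx"]@np.c_[f["R"],f["t"]]
    im=cv2.warpPerspective(f["img"],P@A,(n,n),flags=cv2.INTER_CUBIC|cv2.WARP_INVERSE_MAP)
    im=np.ascontiguousarray(im[:,:,::-1])
    for i in range(0,n,50): im[i,::4]=(0,255,0); im[::4,i]=(0,255,0)
    return im
E
python3 - <<'E'
from h import *
F={c:cams.grab_frame(c) for c in("top","scene")}
cv2.imwrite("pics/r1.png",np.vstack([np.hstack([rect(F[c],p,z) for c in F]) for p,z in (((.57,-.245),.038),((.508,.243),.07))]))
E
```

```text
(no output)
```

View pics/r1.png

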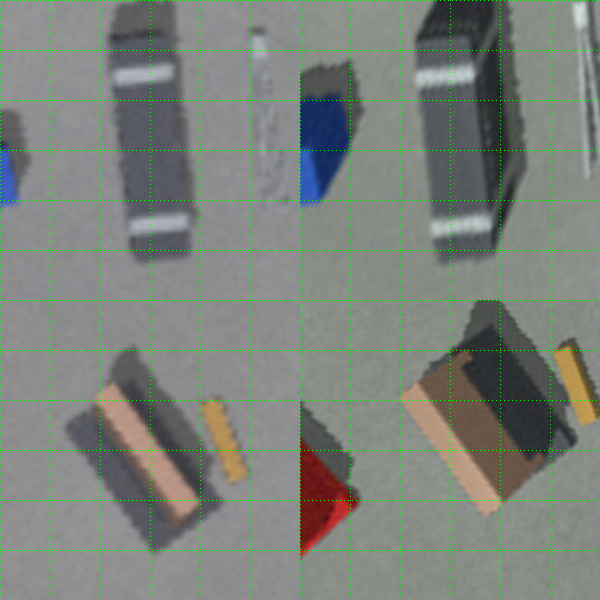

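Box middle is at (0.5715, -0.2445), with its long axis at about 96°. Brick top centre is at (0.508, 0.242), with its thickness axis at about 34.4°. Moving over the box.

```bash
python3 -m creep '{"translation":[[19,-44,0],[19,-44,0],[19,-44,0],[19,-44,0],[19,-44,0],[19,-44,0],[19,-44,0],[19,-44,0]],"spin":[-0.06,-0.06,-0.06,-0.06,-0.06,-0.06,-0.06,-0.06],"gripper":[1,1,1,1,1,1,1,1]}' 60
python3 -m creep '{"translation":[[19,-44,0],[19,-44,0],[19,-44,0],[19,-44,0],[19,-44,0],[19,-44,0],[19,-44,0],[19,-44,0]],"spin":[-0.06,-0.06,-0.06,-0.06,-0.06,-0.06,-0.06,-0.06],"gripper":[1,1,1,1,1,1,1,1]}'
python3 -m creep '{"translation":[[19,-44,0],[19,-44,0],[19,-44,0],[19,-44,0],[9,-14,0],[0,0,0]],"spin":[-0.06,-0.06,-0.06,-0.05,0,0],"gripper":[1,1,1,1,1,1]}'
```

```text
t: 1.7
eef_pos: [0.3343, 0.2963, 0.1903]
ee_rot: [-3.141, 0.0, -0.755]
force: [1.8, 0.2, -1.1]
width: 0.0876
gripper_force: 0.0
t: 2.5
eef_pos: [0.4864, -0.056, 0.1905]
ee_rot: [-3.14, -0.0, -1.235]
force: [1.2, 1.1, 0.3]
width: 0.0877
gripper_force: 0.0
t: 3.1
eef_pos: [0.5713, -0.2464, 0.1889]
ee_rot: [3.14, -0.0, -1.466]
force: [-0.6, -0.4, 0.2]
width: 0.0874
gripper_force: 0.0
```

```bash
python3 -m creep '{"translation":[[0,2,-45],[0,0,-45],[0,0,-45],[0,0,-30],[0,0,-17],[0,0,0],[0,0,0]],"spin":[0,0,0,0,0,0,0],"gripper":[1,1,1,1,1,1,1]}' 60
python3 -c "
from h import *
r=[]
for i in range(8): cams.grab_frame('top'); s=get_state(); r.append(np.r_[s['force'],s['moment']])
np.save('b.npy',np.mean(r,0));print(np.mean(r,0).round(3),np.std(r,0).round(3))"
python3 -m creep '{"translation":[[0,0,0],[0,0,0],[0,0,0],[0,0,0],[0,0,0],[0,0,0],[0,0,0],[0,0,0]],"spin":[0,0,0,0,0,0,0,0],"gripper":[0,0,0,0,0,0,0,0]}' 60
```

```text
t: 3.8
eef_pos: [0.5712, -0.2416, 0.0087]
ee_rot: [-3.141, -0.0, -1.462]
force: [-0.1, 0.4, 0.2]
width: 0.0876
gripper_force: 0.0
[ 0.06  -0.382  0.256  0.078 -0.062  0.004] [0.316 0.4   0.477 0.044 0.032 0.035]
t: 5.0
eef_pos: [0.5709, -0.242, 0.008]
ee_rot: [3.142, -0.0, -1.463]
force: [0.3, -0.4, -0.1]
width: 0.029
gripper_force: 0.0
```

Opening of 29 mm is less than the 46 mm box, so something is off. Looking before going on.

```bash
python3 - <<'E'
from h import *
f=cams.grab_frame("scene")
a=cv2.resize(f["img"][110:240,180:360,::-1],None,fx=4,fy=4,interpolation=cv2.INTER_CUBIC)
cv2.imwrite("pics/g1.png",a)
s=get_state();print(s['width'],s['gripper_force'],s['eef_pos'])
E
```

```text
0.025134595828280856 0.0 [ 0.5708952  -0.24200829  0.00794246]
```

View pics/g1.png

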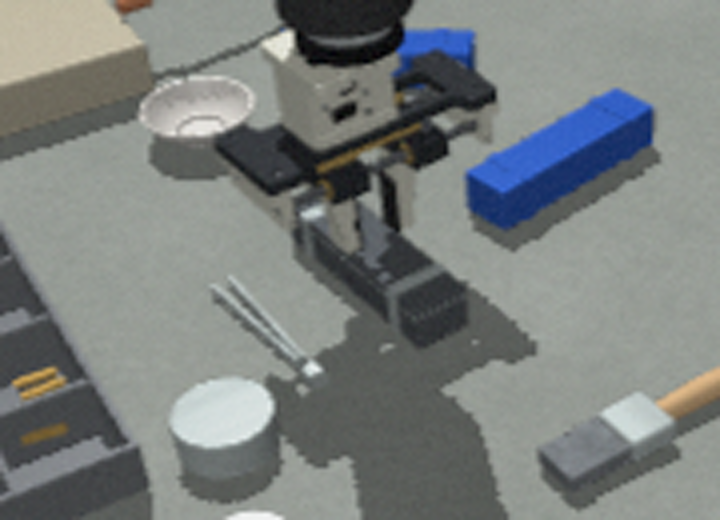

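```bash
python3 -m creep '{"translation":[[0,0,0],[0,0,0],[0,0,0]],"spin":[0,0,0],"gripper":[0,0,0]}' 60; python3 - <<'E'
from h import *
F={c:cams.grab_frame(c) for c in("top","scene")}
a=cv2.resize(F["scene"]["img"][140:210,240:310,::-1],(400,400),interpolation=cv2.INTER_CUBIC)
b=cv2.resize(F["top"]["img"][160:230,345:415,::-1],(400,400),interpolation=cv2.INTER_CUBIC)
cv2.imwrite("pics/g2.png",np.hstack([a,b]))
s=get_state();print(s)
E
```

```text
t: 5.35
eef_pos: [0.5709, -0.242, 0.008]
ee_rot: [3.142, -0.0, -1.463]
force: [-0.6, 0.3, 0.3]
width: 0.0025
gripper_force: 0.0
{'t': 5.45, 'q': array([-8.64354056e-02,  4.37966978e-01, -3.26847400e-01,  5.63235014e-07,
       -8.05923564e-01,  1.94440430e-01]), 'qd': array([ 0.00219325,  0.00073755, -0.00025256, -0.00075145, -0.00088021,
       -0.00079447]), 'joint_efforts': array([-1.17255950e-03, -5.74679267e+01,  2.25378674e+01,  5.35965398e+00,
        5.10074361e-02, -9.86375721e-05]), 'eef_pos': array([ 0.57089582, -0.24198775,  0.00797944]), 'ee_rot': array([-3.14153545e+00, -1.16797224e-05, -1.46279091e+00]), 'force': array([-1.14711986, -0.56780652, -0.18265828]), 'moment': array([ 0.07915997, -0.03408664, -0.00076351]), 'gripper_force': 0.0, 'width': 0.0006172472246753285}
```

View pics/g2.png

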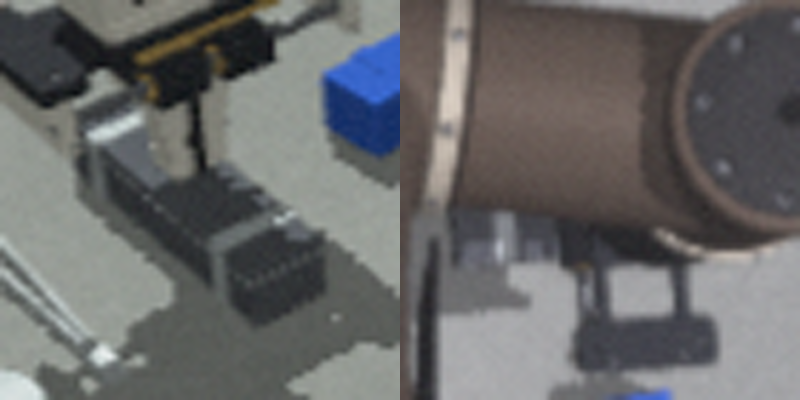

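The scene crop shows the fingers shut above the box's top (tips about pixel (273,170)), not around it. Checking the reported TCP against the picture.

```bash
python3 - <<'E'
from h import *
f=cams.grab_frame("scene")
P=f["mtx"]@np.c_[f["R"],f["t"]]
def pr(X): u=P@np.r_[X,1]; return (u[:2]/u[2]).round(1)
for z in (.008,.027,.038,.05,.07): print(z,pr([.571,-.242,z]))
M=np.linalg.inv(f["mtx"]@f["R"]); C=-f["R"].T@f["t"]
for z in (0.008,.038,.05,.07): d=M@[273,170,1]; print(z,(C+d*(z-C[2])/d[2]).round(3))
print(arm.grasp_offset,[n for n in dir(arm) if n[0]!='_'])
F=f; cv2.imwrite("pics/r2.png",cv2.resize(f["img"][110:250,220:340,::-1],(600,600*140//120),interpolation=cv2.INTER_CUBIC)[:600])
E
```

```text
0.008 [274.3 178. ]
0.027 [273.7 173.1]
0.038 [273.3 170.2]
0.05 [273. 167.]
0.07 [272.3 161.6]
0.008 [ 0.555 -0.281  0.008]
0.038 [ 0.571 -0.243  0.038]
0.05 [ 0.578 -0.228  0.05 ]
0.07 [ 0.589 -0.203  0.07 ]
0.0188 ['Unreachable', 'grasp_offset', 'job_done']
```

View pics/r2.png

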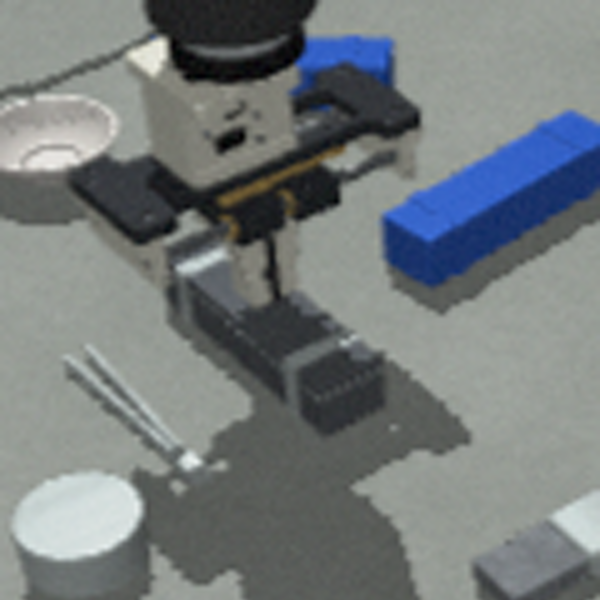

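The picture does not tell whether the reported height is wrong. I'll raise 60 mm, which leaves the tips in free air, and compare.

```bash
python3 -m creep '{"translation":[[0,0,40],[0,0,20],[0,0,0]],"spin":[0,0,0],"gripper":[0,0,0]}' 60; python3 - <<'E'
from h import *
f=cams.grab_frame("scene"); s=get_state(); p=s['eef_pos']
P=f["mtx"]@np.c_[f["R"],f["t"]]
def pr(X): u=P@np.r_[X,1]; return (u[:2]/u[2])
im=cv2.resize(f["img"][100:220,210:330,::-1],(600,600),interpolation=cv2.INTER_CUBIC)
for dz,c in ((0,(0,0,255)),(.03,(0,255,0))):
    u=((pr(p+[0,0,dz])-[210,100])*5+2).round().astype(int); cv2.drawMarker(im,tuple(map(int,u)),c,cv2.MARKER_CROSS,14,1); print(u)
cv2.imwrite("pics/r3.png",im)
E
```

```text
t: 5.8
eef_pos: [0.5732, -0.2425, 0.0715]
ee_rot: [-3.136, -0.002, -1.462]
force: [0.4, 0.6, 0.4]
width: 0.0003
gripper_force: 0.0
[312 311]
[307 269]
```

View pics/r3.png

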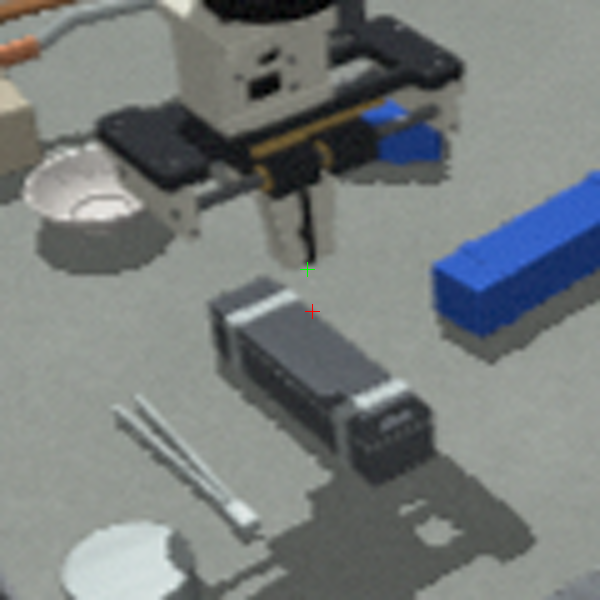

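The real fingertips (about crop pixel (303,264)) are some 32 mm higher than the reported TCP; xy agrees, and the box is unmoved. From here I use true z = reported + 0.032. Opening and descending to reported z of about -0.024.

```bash
python3 -m creep '{"translation":[[0,-2,0],[0,0,0],[0,0,0],[0,0,0],[0,0,0],[0,0,0],[0,0,0],[0,0,0]],"spin":[0,0,0,0,0,0,0,0],"gripper":[1,1,1,1,1,1,1,1]}' 60
python3 -m creep '{"translation":[[0,0,0],[0,0,0],[0,0,-30],[0,0,-30],[0,0,-20],[0,0,-6],[0,0,0],[0,0,0]],"spin":[0,0,0,0,0,0,0,0],"gripper":[1,1,1,1,1,1,1,1]}' 60
```

```text
t: 6.65
eef_pos: [0.5709, -0.244, 0.068]
ee_rot: [-3.142, 0.0, -1.463]
force: [0.3, -0.1, 0.5]
width: 0.0587
gripper_force: 0.0
t: 7.45
eef_pos: [0.5717, -0.2442, -0.017]
ee_rot: [-3.14, -0.001, -1.462]
force: [0.0, -0.1, 0.0]
width: 0.0879
gripper_force: 0.0
```

```bash
python3 -m creep '{"translation":[[0,0,-4],[0,0,-3],[0,0,0],[0,0,0],[0,0,0],[0,0,0],[0,0,0],[0,0,0]],"spin":[0,0,0,0,0,0,0,0],"gripper":[1,1,0,0,0,0,0,0]}' 60
python3 -m creep '{"translation":[[0,0,0],[0,0,0],[0,0,0],[0,0,0]],"spin":[0,0,0,0],"gripper":[0,0,0,0]}' 60
python3 -c "
from h import *
r=[]
for i in range(8): cams.grab_frame('top'); s=get_state(); r.append(np.r_[s['force'],s['moment']])
np.save('b.npy',np.mean(r,0));print(np.mean(r,0).round(3),np.std(r,0).round(3))"
```

```text
t: 8.25
eef_pos: [0.5713, -0.244, -0.0249]
ee_rot: [-3.141, -0.0, -1.463]
force: [0.4, -1.3, -1.1]
width: 0.0461
gripper_force: 60.0
t: 8.65
eef_pos: [0.5713, -0.244, -0.0249]
ee_rot: [-3.141, -0.0, -1.463]
force: [1.8, 0.2, 0.5]
width: 0.0456
gripper_force: 60.0
[ 2.671  0.233 -0.664  0.195 -0.969 -0.055] [0.553 0.466 0.562 0.037 0.097 0.027]
```

```bash
python3 -m creep '{"translation":[[0,0,5],[0,0,5],[0,0,5],[0,0,0],[0,0,0],[0,0,0]],"spin":[0,0,0,0,0,0],"gripper":[0,0,0,0,0,0]}' 60
python3 -c "
from h import *
r=[]
for i in range(12): cams.grab_frame('top'); s=get_state(); r.append(np.r_[s['force'],s['moment']])
print(np.mean(r,0).round(3),np.std(r,0).round(3),s['joint_efforts'])
f=cams.grab_frame('scene')
cv2.imwrite('pics/r4.png',cv2.resize(f['img'][100:220,210:330,::-1],(600,600),interpolation=cv2.INTER_CUBIC))"
```

```text
t: 9.65
eef_pos: [0.5705, -0.2439, -0.0103]
ee_rot: [3.141, 0.0, -1.463]
force: [1.1, 0.3, -7.8]
width: 0.0455
gripper_force: 60.0
[-0.016 -0.164 -6.844  0.246 -0.028  0.007] [0.431 0.437 0.395 0.029 0.034 0.021] [ 1.40995322e-03 -6.24676394e+01  2.39807492e+01  6.20055735e+00
  8.50665732e-02  1.39999993e-04]
```

View pics/r4.png

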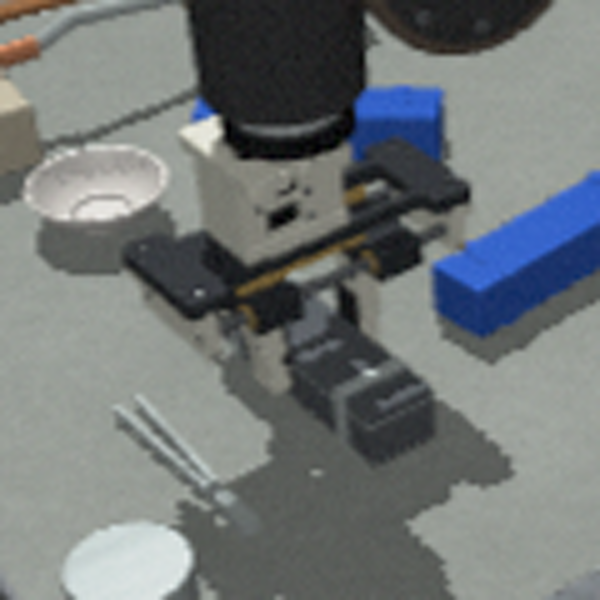

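Weight is about 7 N and the moment puts the centre of mass 25–36 mm towards -y; the spread comes from the sensor bias. I set the box down, open, measure the bias free, and re-grip nearer the centre of mass.

```bash
python3 -m creep '{"translation":[[0,0,-6],[0,0,-6],[0,0,-3],[0,0,0],[0,0,0],[0,0,0],[0,0,0],[0,0,0]],"spin":[0,0,0,0,0,0,0,0],"gripper":[0,0,0,0,0.7,0.7,0.7,0.7]}' 60
python3 -c "
from h import *
r=[]
for i in range(12): cams.grab_frame('top'); s=get_state(); r.append(np.r_[s['force'],s['moment']])
print(np.mean(r,0).round(3),np.std(r,0).round(3),s['width'])"
python3 -m creep '{"translation":[[1,-10,0],[1,-10,0],[1,-8,0],[0,0,0],[0,0,0],[0,0,0],[0,0,0],[0,0,0]],"spin":[0,0,0,0,0,0,0,0],"gripper":[0.7,0.7,0.7,0.7,0,0,0,0]}' 60
```

```text
t: 11.1
eef_pos: [0.5714, -0.2441, -0.0248]
ee_rot: [-3.141, -0.0, -1.463]
force: [-0.3, -0.6, 0.1]
width: 0.0609
gripper_force: 0.0
[-0.    -0.089  0.093  0.077 -0.03   0.018] [0.622 0.447 0.5   0.031 0.028 0.032] 0.06162198371491648
t: 12.5
eef_pos: [0.5736, -0.2718, -0.0251]
ee_rot: [3.141, 0.0, -1.463]
force: [-2.1, -1.3, -0.0]
width: 0.0454
gripper_force: 60.0
```

```bash
python3 -m creep '{"translation":[[0,0,5],[0,0,10],[0,0,15],[0,0,0],[0,0,0],[0,0,0]],"spin":[0,0,0,0,0,0],"gripper":[0,0,0,0,0,0]}' 60
python3 -c "
from h import *
r=[]
for i in range(16): cams.grab_frame('top'); s=get_state(); r.append(np.r_[s['force'],s['moment']])
print(np.mean(r,0).round(3),np.std(r,0).round(3),s['eef_pos'])"
```

```text
t: 13.1
eef_pos: [0.5732, -0.2717, 0.0043]
ee_rot: [3.141, 0.001, -1.463]
force: [-0.3, 0.0, -6.6]
width: 0.0459
gripper_force: 60.0
[-1.800e-02 -1.690e-01 -6.788e+00  5.400e-02 -3.800e-02  5.000e-03] [0.518 0.405 0.51  0.031 0.029 0.029] [ 0.57391106 -0.27200765  0.0050089 ]
```

The reading matches the prediction: the centre of mass lies 3.4 mm towards +y of the grip. Lifting and carrying to the brick: shift (-69, +512) mm, turn -1.077 rad.

```bash
python3 -m creep '{"translation":[[0,0,20],[0,0,30],[0,10,30],[-6,25,10],[-6,43,0],[-6,43,0],[-6,43,0],[-6,43,0]],"spin":[0,0,-0.03,-0.06,-0.09,-0.09,-0.09,-0.09],"gripper":[0,0,0,0,0,0,0,0]}' 60
python3 -m creep '{"translation":[[-6,43,0],[-6,43,0],[-6,43,0],[-6,43,0],[-6,43,0],[-6,43,0],[-6,30,0],[-3,17,0]],"spin":[-0.09,-0.09,-0.09,-0.09,-0.09,-0.09,-0.06,-0.027],"gripper":[0,0,0,0,0,0,0,0]}' 60
python3 -m creep '{"translation":[[0,0,0],[0,0,0],[0,0,0]],"spin":[0,0,0],"gripper":[0,0,0]}' 60
python3 - <<'E'
from h import *
f=cams.grab_frame("scene"); s=get_state(); p=s['eef_pos']; print(p,s['ee_rot'])
P=f["mtx"]@np.c_[f["R"],f["t"]]
def pr(X): u=P@np.r_[X,1]; return (u[:2]/u[2])
o=np.array([340,190]); im=cv2.resize(f["img"][190:310,340:460,::-1],(600,600),interpolation=cv2.INTER_CUBIC)
# predicted box outline (underside and top) from the reported pose
a=s['ee_rot'][2]+np.pi; a=np.deg2rad(34.4); e=np.array([np.cos(a),np.sin(a),0]); n=np.array([-e[1],e[0],0])
m=np.r_[p[:2],p[2]+.025]+.028*e
for h in (0,.038):
    q=[((pr(m+sx*.09*e+sy*.023*n+[0,0,h])-o)*5+2).astype(int) for sx,sy in((1,1),(1,-1),(-1,-1),(-1,1))]
    cv2.polylines(im,[np.array(q)],True,(0,255,0))
c=((pr([.508,.242,.07])-o)*5+2).astype(int); cv2.drawMarker(im,tuple(map(int,c)),(0,0,255))
cv2.imwrite("pics/r5.png",im)
E
```

```text
t: 14.7
eef_pos: [0.5434, -0.0635, 0.0952]
ee_rot: [-3.141, 0.0, -1.917]
force: [1.5, -0.1, -6.2]
width: 0.0454
gripper_force: 60.0
t: 15.5
eef_pos: [0.4984, 0.2427, 0.0952]
ee_rot: [3.141, 0.001, -2.54]
force: [-0.0, -1.4, -6.5]
width: 0.0455
gripper_force: 60.0
t: 15.8
eef_pos: [0.4987, 0.2392, 0.0949]
ee_rot: [-3.142, -0.0, -2.54]
force: [-0.3, -0.7, -7.4]
width: 0.0456
gripper_force: 60.0
[0.49884092 0.23912053 0.09494195] [-3.14155956e+00 -3.21908069e-04 -2.54037549e+00]
```

View pics/r5.png

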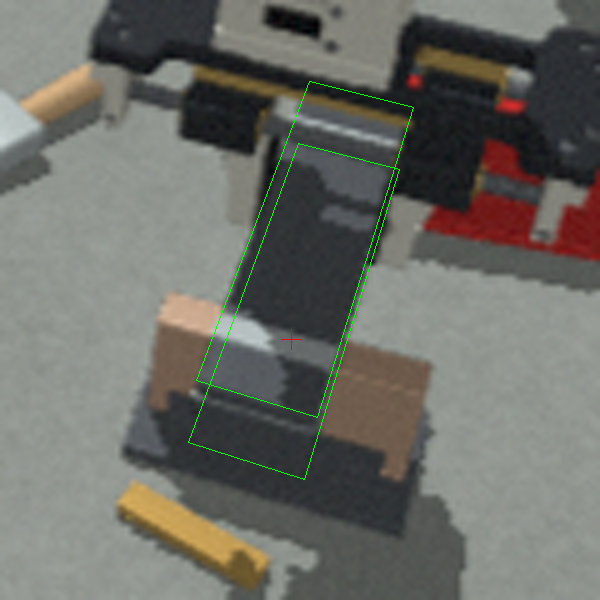

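The box outline predicted from the reported pose (green) fits the picture; the brick-top centre is at crop (291,340). I correct +6 mm in x and +1 mm in y, then lower to just above the brick.

```bash
python3 -m creep '{"translation":[[6,1,0],[0,0,-15],[0,0,-15],[0,0,-10],[0,0,-6],[0,0,0],[0,0,0]],"spin":[0,0,0,0,0,0,0],"gripper":[0,0,0,0,0,0,0]}' 60
python3 -m creep '{"translation":[[0,0,-2],[0,0,0],[0,0,0]],"spin":[0,0,0],"gripper":[0,0,0]}' 60
python3 -m creep '{"translation":[[0,0,-1],[0,0,0],[0,0,0]],"spin":[0,0,0],"gripper":[0,0,0]}' 60
```

```text
t: 16.55
eef_pos: [0.5053, 0.2411, 0.0494]
ee_rot: [-3.141, 0.0, -2.54]
force: [0.2, 0.2, -6.0]
width: 0.0453
gripper_force: 60.0
t: 16.85
eef_pos: [0.505, 0.2412, 0.0473]
ee_rot: [3.142, 0.001, -2.54]
force: [-0.0, 0.1, -6.9]
width: 0.0455
gripper_force: 60.0
t: 17.15
eef_pos: [0.5049, 0.241, 0.046]
ee_rot: [-3.142, -0.0, -2.54]
force: [-0.3, -0.5, -6.5]
width: 0.0457
gripper_force: 60.0
```

```bash
python3 -m creep '{"translation":[[0,0,-1],[0,0,0],[0,0,0]],"spin":[0,0,0],"gripper":[0,0,0]}' 60 | grep -E "eef|^force"
python3 -m creep '{"translation":[[0,0,-1],[0,0,0],[0,0,0]],"spin":[0,0,0],"gripper":[0,0,0]}' 60| grep -E "eef|^force"
```

```text
eef_pos: [0.5049, 0.2411, 0.045]
force: [-0.0, 0.5, -6.9]
eef_pos: [0.5049, 0.2411, 0.0449]
force: [-5.2, -1.6, 6.6]
```

```bash
python3 -m creep '{"translation":[[0,0,0.7],[0,0,0],[0,0,0]],"spin":[0,0,0],"gripper":[0,0,0]}' 60| grep -E "eef|^force"
python3 -m creep '{"translation":[[0,0,0],[0,0,0]],"spin":[0,0],"gripper":[0,0]}' 5
python3 -m creep '{"translation":[[0,0,0],[0,0,0]],"spin":[0,0],"gripper":[0.62,0.62]}' 5
python3 - <<'E'
from h import *
for i in range(4): f=cams.grab_frame("scene")
print(get_state()['t'])
cv2.imwrite("pics/r6.png",cv2.resize(f["img"][190:310,340:460,::-1],(600,600),interpolation=cv2.INTER_CUBIC))
E
```

```text
eef_pos: [0.5049, 0.241, 0.0449]
force: [-3.1, -1.0, 2.6]
t: 18.25
eef_pos: [0.5049, 0.241, 0.0449]
ee_rot: [-3.141, 0.0, -2.54]
force: [-2.9, -1.2, 3.7]
width: 0.046
gripper_force: 5.0
t: 18.45
eef_pos: [0.5056, 0.2415, 0.0448]
ee_rot: [-3.142, 0.002, -2.54]
force: [-0.0, -0.2, 0.7]
width: 0.0533
gripper_force: 0.0
18.65
```

View pics/r6.png

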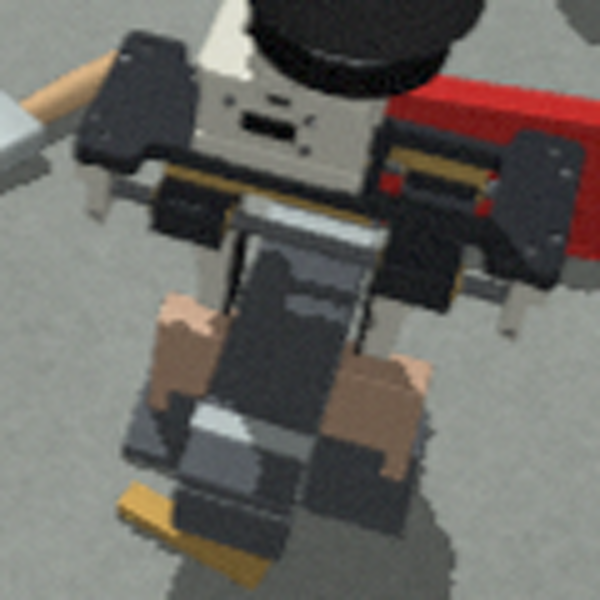

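The fingers are free (0 N). The box rests across the brick, with its near end hanging level above the offcut around crop (230,515). I open wide, retreat straight up, and check that nothing moves.

```bash
python3 - <<'E'
from h import *
np.save("a.npy",cams.grab_frame("scene")["img"])
E
python3 -m creep '{"translation":[[0,0,0],[0,0,0],[0,0,0],[0,0,0],[0,0,10],[0,0,20],[0,0,30],[0,0,40]],"spin":[0,0,0,0,0,0,0,0],"gripper":[0.9,0.9,0.9,0.9,0.9,0.9,0.9,0.9]}' 5
python3 -m creep '{"translation":[[0,0,40],[0,0,30],[0,0,0],[0,0,0],[0,0,0]],"spin":[0,0,0,0,0],"gripper":[0.9,0.9,0.9,0.9,0.9]}' 5
python3 - <<'E'
from h import *
a=np.load("a.npy"); b=cams.grab_frame("scene")["img"]
for i in range(6): f=cams.grab_frame("scene")
c=f["img"]
# near end of the box (below the gripper): sub-pixel shift and difference
g=lambda i:cv2.cvtColor(i[262:308,364:410],cv2.COLOR_RGB2GRAY).astype(np.float32)
for n,u,v in(("before/after",a,c),("after/later",b,c)): print(n,np.round(cv2.phaseCorrelate(g(u),g(v)),2),np.abs(g(u)-g(v)).mean().round(2))
cams.grab_frame("top")
for cam in("scene","top"):
    for l in("box","box_mid"): print(cam,l,[(np.round(d["centre"],3).tolist(),round(d["confidence"],2)) for d in nets.pinpoint(cam,l)[:4]])
# edge-contrast fit of a level/tilted box outline
P=f["mtx"]@np.c_[f["R"],f["t"]]
gr=cv2.GaussianBlur(cv2.cvtColor(c,cv2.COLOR_RGB2GRAY),(0,0),.7).astype(np.float32)
mag=np.hypot(cv2.Sobel(gr,5,1,0),cv2.Sobel(gr,5,0,1))
al=np.deg2rad(34.4); e=np.array([np.cos(al),np.sin(al),0]); n=np.array([-e[1],e[0],0]); k=np.array([0,0,1.])
def score(t,s):
    ee=np.cos(t)*e+np.sin(t)*k; kk=np.cos(t)*k-np.sin(t)*e
    m=np.array([.505,.241,.07])+(.028+s)*ee
    C=lambda x,y,z:m+.09*x*ee+.023*y*n+.038*z*kk
    S=0
    for A,B in((C(1,1,1),C(1,-1,1)),(C(-1,1,1),C(-1,-1,1)),(C(1,1,1),C(-1,1,1)),(C(1,-1,1),C(-1,-1,1)),(C(1,1,0),C(1,-1,0))):
        X=A+np.linspace(0,1,40)[:,None]*(B-A); u=(P@np.c_[X,np.ones(40)].T); u=(u[:2]/u[2]).astype(np.float32)
        S+=cv2.remap(mag,u[0],u[1],1).mean()
    return S
R=sorted(((score(np.deg2rad(t),s/1000),t,s) for t in np.arange(-25,26,1) for s in range(-8,9,2)),reverse=True)[:4];print(R)
E
```

```text
t: 19.5
eef_pos: [0.504, 0.2402, 0.1451]
ee_rot: [-3.141, -0.003, -2.54]
force: [1.5, 0.2, 0.4]
width: 0.0786
gripper_force: 0.0
t: 20.0
eef_pos: [0.5043, 0.2406, 0.214]
ee_rot: [3.141, -0.001, -2.54]
force: [-0.5, -0.5, -0.1]
width: 0.079
gripper_force: 0.0Traceback (most recent call last):
  File "<stdin>", line 7, in <module>
    return _wrapfunc(a, 'round', decimals=decimals, out=out)
    return _wrapit(obj, method, *args, **kwds)
    conv = _array_converter(obj)
ValueError: setting an array element with a sequence. The requested array has an inhomogeneous shape after 1 dimensions. The detected shape was (2,) + inhomogeneous part.
```

```bash
python3 - <<'E'
from h import *
a=np.load("a.npy"); b=cams.grab_frame("scene")["img"]
for i in range(6): f=cams.grab_frame("scene")
c=f["img"]
g=lambda i:cv2.cvtColor(i[262:308,364:410],cv2.COLOR_RGB2GRAY).astype(np.float32)
for n,u,v in(("before/after",a,c),("after/later",b,c)): print(n,cv2.phaseCorrelate(g(u),g(v)),np.abs(g(u)-g(v)).mean())
cams.grab_frame("top")
for cam in("scene","top"):
    for l in("box","box_mid"): print(cam,l,[(np.round(d["centre"],3).tolist(),round(d["confidence"],2)) for d in nets.pinpoint(cam,l)[:4]])
P=f["mtx"]@np.c_[f["R"],f["t"]]
gr=cv2.GaussianBlur(cv2.cvtColor(c,cv2.COLOR_RGB2GRAY),(0,0),.7).astype(np.float32)
mag=np.hypot(cv2.Sobel(gr,5,1,0),cv2.Sobel(gr,5,0,1))
al=np.deg2rad(34.4); e=np.array([np.cos(al),np.sin(al),0]); n=np.array([-e[1],e[0],0]); k=np.array([0,0,1.])
def score(t,s):
    ee=np.cos(t)*e+np.sin(t)*k; kk=np.cos(t)*k-np.sin(t)*e
    m=np.array([.505,.241,.07])+(.028+s)*ee
    C=lambda x,y,z:m+.09*x*ee+.023*y*n+.038*z*kk
    S=0
    for A,B in((C(1,1,1),C(1,-1,1)),(C(-1,1,1),C(-1,-1,1)),(C(1,1,1),C(-1,1,1)),(C(1,-1,1),C(-1,-1,1)),(C(1,1,0),C(1,-1,0))):
        X=A+np.linspace(0,1,40)[:,None]*(B-A); u=(P@np.c_[X,np.ones(40)].T); u=(u[:2]/u[2]).astype(np.float32)
        S+=cv2.remap(mag,u[0],u[1],1).mean()
    return S
R=sorted(((float(score(np.deg2rad(t),s/1000)),int(t),s) for t in np.arange(-25,26,1) for s in range(-8,9,2)),reverse=True)[:5];print(R)
E
```

```text
before/after ((0.07544601555172648, 0.18469384197674543), 0.6776971036775244) 11.122873
after/later ((-0.06220312231296177, 0.018227456668046926), 0.9971193431152238) 2.024102
scene box [([0.43, -0.516, 0.005], 0.96), ([0.525, 0.254, 0.071], 0.89), ([0.376, -0.287, 0.003], 0.78), ([0.6, -0.514, 0.0], 0.54)]
scene box_mid [([0.431, -0.518, 0.024], 0.89), ([0.527, 0.258, 0.093], 0.62), ([0.375, -0.285, 0.018], 0.56)]
top box [([0.431, -0.515, 0.003], 0.92), ([0.374, -0.286, -0.002], 0.81), ([0.528, 0.258, 0.072], 0.54)]
top box_mid [([0.523, 0.253, 0.088], 0.83), ([0.429, -0.515, 0.02], 0.66), ([0.375, -0.284, 0.018], 0.59)]
[(676.8283081054688, 9, -4), (670.4771118164062, 8, -6), (665.4766235351562, -12, 2), (662.3224487304688, -11, 4), (662.13134765625, 1, 0)]
```

The box is at its planned pose (origin height 0.07 m), it has not shifted since release, and the robot is clear.

```bash
python3 -c "
from station import arm; print(arm.job_done())"
```

```text
the job is handed in; nothing more can be done
None
```

The annealing box is resting across the firebrick at the measured balance point, about 24.5 mm off its middle. It sat still and looked level after release with the gripper clear, though my numeric tilt fit was inconclusive, and I handed the job in after about 21 s on the robot's clock.

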